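Hang the rinsed basket over the drip tray

TASK

Two small wire baskets of rinsed parts hang on hook stands. Take the one holding the black threaded union and hang it on the free hook above the drip tray, the handle's bar resting in the notches of both prongs, so that it can drain. Carry it level and in one go, without setting it down anywhere, so that the union stays inside, and leave the other basket hanging where it is.

Things in the scene. Friction and masses are not known exactly. Their poses are not given: they have to be found in the camera images.
- basket_a_grip (a point): Basket with the union, on an outer stand: centre of the black grip block (26 x 18 x 36 mm in x, y, z) on its handle; pinch the 18 mm, along y. y runs along the hanging bar, z up. Bar: 8 mm thick, 90 mm long, centre line 43 mm below this point, on an 8 mm stem. Wire basket 90 x 110 x 45 mm; rim 118, underside 163 mm below this point. 0.3 kg. Its x at the start points to its stand's post.
- basket_b_grip (a point): The other basket, alike, with a pale steel ring in it: the same point and axes; leave it. On both, two wires slope from the bar's ends (y = +-45 mm) to the basket's sides, all in the y-z plane: the prongs pass along x through the 75 mm high window between rim and bar. Outer stands have the same hook, height and axes as the drain stand, but no tray.
- drain_stand_notch (a point): Free hook, middle stand (fixed, drip tray at its foot, rim 24 mm high): where the hung bar's centre lies, 190 mm up. Two 8 mm prongs at y = +-18 mm run along x, open front at -x, 14 mm post 85 mm behind (+x). V notches: tips and shoulders 22 mm before and behind the point rise 18 mm above it, post 19 mm. Bring the bar from the front, over 25 mm above the point, then lower it in.
- union_center (a point): Centre (half-way up) of the black threaded union, 59 mm across and 40 mm high, standing loose in the basket to be moved; it stays in there.
Mind the look-alikes: they are no part of the job. What is shaped like the part that bears union_center but red is not meant.

How it is judged:
By the outcome, as a careful person would: the job done as asked, in the order asked, and still so for the second after the job is handed in, with the robot touching nothing.
It also fails if it takes over 40 s, if anything falls off the work surface, if the arm or the gripper's body presses on something with over 40 N, if the wrist force passes 120 N, or if a joint passes its speed limit or range.

ROBOT

A 6-joint arm with a two-finger parallel gripper is mounted at the origin on a cart in front of the work surface, level with it; the furniture and walls round the work are solid. World frame = base frame: x ahead of the robot, y to its left, z up, the work surface at z = 0. Lengths are in m, angles in rad, forces in N, time in s.
With the tool pointing down it reaches from about 0.35 to 0.725 m from the base axis. Payload 6 kg.
Tool frame: the origin (TCP) lies on the front face of the gripper's body, between the roots of the fingers; the fingertips stand 73 mm ahead of it and the grasp point (between the pads) lies 54 mm ahead of it; y points along the fingers, x is the direction in which the jaws open and shut, and the axes are right-handed (so a half turn about y gives the same grasp; the last joint's range is limited). The gripper opens to 85 mm and grips with 20 to 120 N. Pads are 22 mm wide; open, the fingers measure 114 mm over their backs; the gripper's body (76 mm by 85 mm) begins 54 mm behind the grasp point. The pads swing forward as they close: fully open they stand 13 mm farther back than shut.
Start: joints at [-0.852, 0.04, 0.085, 0, -1.615, -0.334], TCP at [0.225, -0.556, 0.304] pointing down, gripper open.
Joint ranges: [-2.56, 2.56], [-1.29, 2.01], [-1.08, 1.49], [-3.29, 1.98], [-2.81, -0.18], [-2.99, 2.99]. Speed limits (rad/s): [2.57, 2.57, 3.01, 3.14, 3.14, 3.14].

INTERFACE

Orientations are given as a unit quaternion [w, x, y, z].
In Python, from station import readout, imaging, finish_job gives the robot as it stands.
- The arm moves only by the tool apply_moves, never from a script. Its argument "steps" is a list of rows, each a list of 3 entries, a list of its own where there are three numbers: the closure in counts, from 0 (fully open) to 255 (shut), then the shift along the tool's x, y, z in m, then the turn, a rotation vector about the tool's x, y, z in degrees. A call has 1 to 8 rows; each row shifts and turns the commanded pose from where the row before left it, along the tool's axes as they then stand; what a row does not reach is not made up. A row lasts 1/8 s, in which the tool goes at most 62.5 mm and 10.7 degrees, less where a joint would pass 70% of its speed; a pose out of reach is approached as far as the arm can. A call with a gripper value outside its range is refused whole. The fingers move at their own pace and stop on an object; the grip force is fixed at half the most. Time passes only in rows, so rows that do not move let the fingers close. It gives the time, the measured TCP pose, the force and the opening at its end, in the units of the state.
- readout.state(): the state, without advancing time (a new reading comes with each control period).
- imaging.read_camera(name): name is "side" or "top" or "wrist"; returns the picture (400x640x3 uint8, blue, green, red); there is no depth.
- imaging.camera_info(name): a dict with "camera_matrix" (3x3 intrinsics, pixels), "rvec" (rotation vector, rad) and "tvec" (3), from world to camera coordinates, as OpenCV has them. Camera axes: x right, y down, z forward; pixel columns grow to the right and rows downward; lengths in m; the calibration is good to about 2 mm. A picture is of the moment at which its call begins: read the wrist's pose just before it. camera_info takes no time and is no camera call; for the wrist camera it gives the pose at the moment of the call.
- finish_job(): hands the job in, once; it reports no verdict.
The state is a dict: "t": time; "joint_pos": joint angles; "joint_velocities": joint speeds; "tau": joint torques, N m; "ee_pos": TCP position; "orientation": TCP orientation; "ft_force": force on the tool from outside, world axes, zero at the start; "moment": the same for the moment, N m; "width": opening from 0.0 (shut) to 1.0 (fully open).
Only numpy, scipy, OpenCV 4.12 (cv2) and the standard library are available. Lean on these libraries where they do the work, as an engineer would, in place of code of your own. Each camera call takes 0.05 s, during which the arm holds its last target. There are 200 camera calls.

## Working session

There is one attempt and no reset: what is moved stays moved. The work goes in short steps, Python scripts to look and compute and a tool call to move; the robot and the scene stay as the last step left them, time stands still between calls to the robot, and variables do not carry over. Pictures are saved under pics/ and viewed, about 8 in all and at most 12, crops included, and the job is handed in when it is done.

Besides the shell and the picture viewer there is one more tool, called after ">>>" as name(argument=value, ...), one argument or row to a line, values as JSON. apply_moves: Moves the arm, as the interface text tells. Its arguments: {"type":"object","properties":{"steps":{"type":"array","items":{"type":"array"}}},"required":["steps"]}

```bash
mkdir -p pics; ls; python3 - <<'E'
from station import readout, imaging
import cv2, numpy as np
s=readout.state(); print({k:np.round(v,3).tolist() for k,v in s.items()})
for n in ("side","top","wrist"):
    c=imaging.camera_info(n); print(n,np.round(c["camera_matrix"],1).tolist(),np.round(c["rvec"],4),np.round(c["tvec"],4))
    R=cv2.Rodrigues(np.array(c["rvec"]))[0]; print(' pos',(-R.T@np.ravel(c["tvec"])).round(3),'fwd',R[2].round(2))
    cv2.imwrite(f"pics/{n}0.png",imaging.read_camera(n))
E
```

```text
pics
{'t': 0.0, 'joint_pos': [-0.852, 0.041, 0.084, -0.0, -1.615, -0.334], 'joint_velocities': [-0.001, -0.002, -0.0, -0.0, -0.001, 0.001], 'tau': [-0.001, -36.821, 34.741, 6.932, -0.005, -0.0], 'ee_pos': [0.225, -0.556, 0.303], 'orientation': [-0.396, 0.395, 0.587, -0.586], 'ft_force': [-0.664, 0.39, 1.014], 'moment': [-0.041, -0.034, -0.021], 'width': 0.999}
side [[380.1, 0.0, 324.8], [0.0, 380.1, 197.4], [0.0, 0.0, 1.0]] [ 2.1848  0.148  -0.0508] [-0.5796 -0.0325  1.6038]
 pos [ 0.725 -1.244  0.914] fwd [-0.09  0.81 -0.58]
top [[441.0, 0.0, 323.6], [0.0, 441.0, 200.1], [0.0, 0.0, 1.0]] [ 2.158  -2.1124  0.1766] [-0.1976  0.6345  1.8828]
 pos [ 0.321 -0.187  1.962] fwd [ 0.16  0.   -0.99]
wrist [[310.9, 0.0, 320.9], [0.0, 310.9, 196.1], [0.0, 0.0, 1.0]] [-1.6424 -2.4375 -0.3923] [ 0.5994 -0.0398  0.3812]
 pos [ 0.15  -0.587  0.374] fwd [ 0.29  0.12 -0.95]
```

View pics/top0.png

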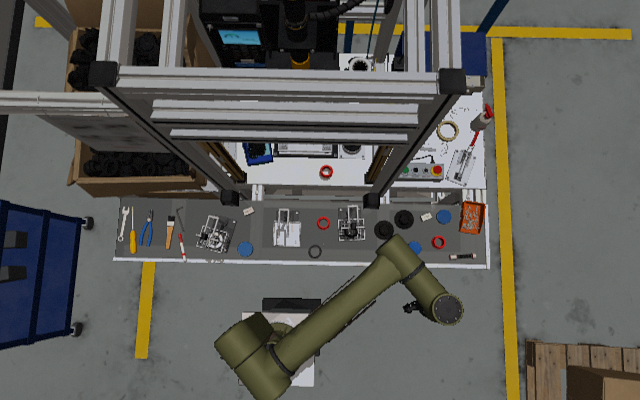

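View pics/side0.png

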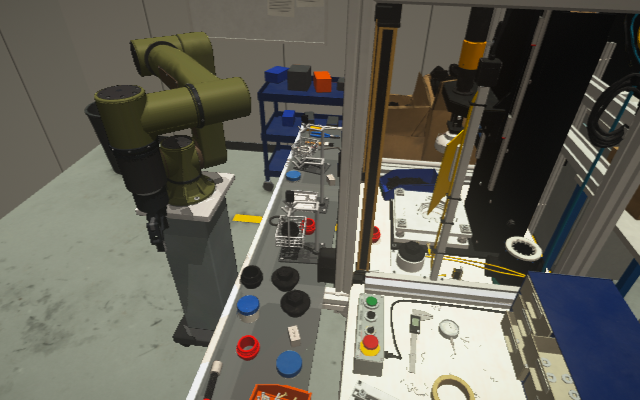

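```bash
python3 - <<'E'
import cv2, numpy as np
t=cv2.imread("pics/top0.png")[190:270,185:385]; s=cv2.imread("pics/side0.png")[125:270,260:350]
t=cv2.resize(t,None,fx=4,fy=4,interpolation=cv2.INTER_CUBIC)
cv2.imwrite("pics/tcrop.png",t)
s=cv2.resize(s,None,fx=4,fy=4,interpolation=cv2.INTER_CUBIC)
cv2.imwrite("pics/scrop.png",s)
E
```

```text
(no output)
```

View pics/tcrop.png

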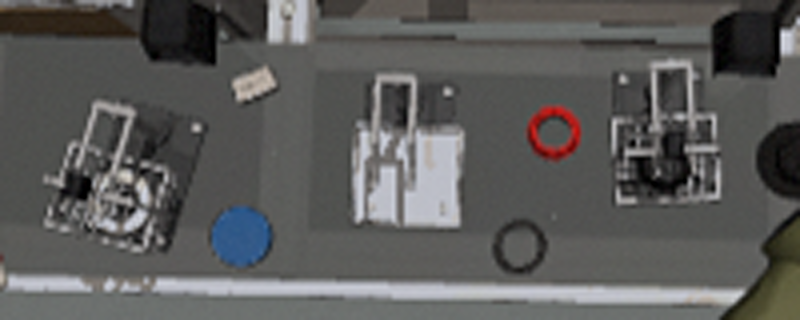

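View pics/scrop.png

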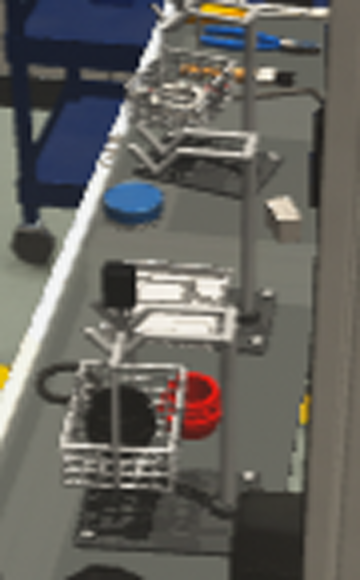

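```bash
cat > h.py <<'E'
import cv2, numpy as np
from station import readout, imaging
def ray(n,u,v,c=None):
    c=c or imaging.camera_info(n); R=cv2.Rodrigues(np.array(c["rvec"]))[0]; o=-R.T@np.ravel(c["tvec"])
    p=cv2.undistortPoints(np.array([[[u,v]]],float),np.array(c["camera_matrix"]),None)[0,0]
    return o,R.T@np.array([p[0],p[1],1])
def onz(n,u,v,z,c=None):
    o,d=ray(n,u,v,c); return o+d*(z-o[2])/d[2]
def tri(a,b):
    (o1,d1),(o2,d2)=a,b; d1=d1/np.linalg.norm(d1); d2=d2/np.linalg.norm(d2)
    s=np.linalg.lstsq(np.c_[d1,-d2],o2-o1,rcond=None)[0]
    p,q=o1+s[0]*d1,o2+s[1]*d2; return (p+q)/2,np.linalg.norm(p-q)
E
python3 - <<'E'
from h import *
T=lambda x,y,z:onz("top",185+x/4,190+y/4,z).round(3)
S=lambda x,y,z:onz("side",260+x/4,125+y/4,z).round(3)
print("grip top", T(674,143,.24), "side", S(120,283,.233))
print("tri", tri(ray("top",185+674/4,190+143/4),ray("side",260+120/4,125+283/4)))
print("union top",T(665,170,.11),"side",S(122,415,.095))
print("A basket corners top rim", [T(*p,.115) for p in((615,115),(718,118),(718,202),(614,203))])
# prong tops height ~.208 tips / drain stand
print("drain prongs back",T(379,77,.2),T(412,77,.2),"front",T(372,185,.208),T(410,185,.208),"side tips",S(135,130,.208),S(130,175,.208),'post top',S(250,145,.209))
print("A prongs back",T(655,65,.2),T(688,65,.2))
print("A side post top",S(233,320,.209),'post foot',S(228,505,0.01))
print("drain tray",[T(*p,.024) for p in((358,127),(463,127),(462,226),(355,224))])
E
```

```text
grip top [ 0.508 -0.304  0.24 ] side [ 0.509 -0.301  0.233]
tri (array([ 0.50922269, -0.30370799,  0.23500497]), np.float64(0.0014052320192191451))
union top [ 0.493 -0.303  0.11 ] side [ 0.505 -0.296  0.095]
A basket corners top rim [array([ 0.55 , -0.25 ,  0.115]), array([ 0.549, -0.358,  0.115]), array([ 0.461, -0.359,  0.115]), array([ 0.457, -0.25 ,  0.115])]
drain prongs back [ 0.573 -0.008  0.2  ] [ 0.574 -0.041  0.2  ] front [ 0.463 -0.006  0.208] [ 0.464 -0.044  0.208] side tips [ 0.466 -0.02   0.208] [ 0.477 -0.1    0.208] post top [ 0.576 -0.032  0.209]
A prongs back [ 0.591 -0.286  0.2  ] [ 0.592 -0.32   0.2  ]
A side post top [ 0.598 -0.303  0.209] post foot [ 0.595 -0.301  0.01 ]
drain tray [array([0.542, 0.031, 0.024]), array([ 0.544, -0.085,  0.024]), array([ 0.435, -0.087,  0.024]), array([0.435, 0.03 , 0.024])]
```

```bash
cat >> h.py <<'E'
from scipy.spatial.transform import Rotation as Rot
def pose():
    s=readout.state(); return np.array(s["ee_pos"]),Rot.from_quat(np.array(s["orientation"])[[1,2,3,0]]),s
def goal(p,yaw):   # tool z down, tool y at world angle yaw; prints tool-frame shift mm and turn deg
    q,R,s=pose(); y=np.array([np.cos(yaw),np.sin(yaw),0]); z=np.array([0,0,-1.]); G=Rot.from_matrix(np.c_[np.cross(y,z),y,z])
    print("t",round(s["t"],2),"pos",q.round(4),"shift mm (tool)",(R.inv().apply(np.array(p)-q)*1e3).round(1),"turn",(R.inv()*G).as_rotvec(degrees=True).round(2),"F",np.round(s["ft_force"],1),"w",round(s["width"],3),"j",np.round(s["joint_pos"],2))
E
python3 - <<'E'
from h import *
q,R,s=pose(); print(R.as_matrix().round(3))
goal([.45,-.303,.38],0); goal([.45,-.303,.38],np.pi)
E
```

```text
[[-0.375 -0.001 -0.927]
 [ 0.927  0.001 -0.375]
 [ 0.001 -1.     0.   ]]
t 0.15 pos [ 0.2252 -0.556   0.3031] shift mm (tool) [ 150.2  -76.7 -303.3] turn [-88.81  17.24  17.36] F [-0.7 -0.  -0.4] w 0.998 j [-0.85  0.04  0.08 -0.   -1.62 -0.33]
t 0.15 pos [ 0.2252 -0.556   0.3031] shift mm (tool) [ 150.2  -76.7 -303.3] turn [ -22.36 -115.19 -115.15] F [-0.7 -0.  -0.4] w 0.998 j [-0.85  0.04  0.08 -0.   -1.62 -0.33]
```

```bash
python3 - <<'E'
s=open('h.py').read(); i=s.index("def goal")
j=s.index("    print(",i)
s=s[:i]+'''def goal(p,yaw):   # tool y down, tool x (jaws) at world angle yaw; prints tool-frame shift mm and turn deg
    q,R,s=pose(); x=np.array([np.cos(yaw),np.sin(yaw),0]); y=np.array([0,0,-1.]); G=Rot.from_matrix(np.c_[x,y,np.cross(x,y)])
'''+s[j:]
open('h.py','w').write(s)
E
python3 - <<'E'
from h import *
goal([.40,-.303,.38],np.pi/2)
E
```

```text
t 0.15 pos [ 0.2252 -0.556   0.3031] shift mm (tool) [ 169.   -76.7 -256.9] turn [-2.000e-02  2.205e+01  8.000e-02] F [-0.7 -0.  -0.4] w 0.998 j [-0.85  0.04  0.08 -0.   -1.62 -0.33]
```

>>> apply_moves(
  steps=[
    [0,[0,-0.025,0],[0,5.5,0]],
    [0,[0,-0.025,0],[0,5.5,0]],
    [0,[0,-0.025,0],[0,5.5,0]],
    [0,[0,0,0],[0,5.5,0]],
    [0,[0.04,0,-0.03],[0,0,0]],
    [0,[0.04,0,-0.03],[0,0,0]],
    [0,[0.04,0,-0.03],[0,0,0]],
    [0,[0.04,0,-0.03],[0,0,0]],
  ],
)

```text
t: 1.15
ee_pos: [0.3458, -0.3946, 0.3786]
orientation: [-0.5, 0.5, 0.5, -0.5]
ft_force: [1.1, -0.8, 0.2]
width: 1.006
```

>>> apply_moves(
  steps=[
    [0,[0.03,0,-0.02],[0,0,0]],
    [0,[0.03,0,-0.02],[0,0,0]],
    [0,[0.03,0,-0.02],[0,0,0]],
    [0,[0,0,0],[0,0,0]],
  ],
)

```text
t: 1.65
ee_pos: [0.406, -0.3043, 0.3785]
orientation: [-0.499, 0.499, 0.501, -0.501]
ft_force: [-0.9, 0.2, -0.7]
width: 0.998
```

```bash
python3 - <<'E'
from h import *
goal([.509,-.303,.36],np.pi/2)
c=imaging.camera_info("wrist"); im=imaging.read_camera("wrist"); cv2.imwrite("pics/w1.png",im)
R=cv2.Rodrigues(np.array(c["rvec"]))[0]; print((-R.T@np.ravel(c["tvec"])).round(3),R[2].round(2))
import pickle; pickle.dump(c,open("w1.pkl","wb"))
E
```

```text
t 1.65 pos [ 0.406  -0.3043  0.3785] shift mm (tool) [   0.9   18.5 -103. ] turn [-0.01  0.23  0.04] F [-0.9  0.2 -0.7] w 0.998 j [-0.25 -0.18  0.01 -0.   -1.76 -1.32]
[ 0.325 -0.305  0.449] [ 0.31  0.   -0.95]
```

View pics/w1.png

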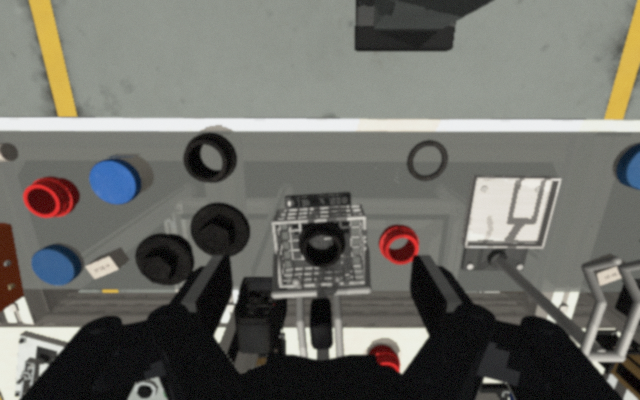

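```bash
python3 - <<'E'
from h import *
import pickle; c=pickle.load(open("w1.pkl","rb"))
W=lambda u,v,z:onz("wrist",u,v,z,c).round(4)
im=cv2.imread("pics/w1.png"); 
# dark block: threshold in window
g=im[285:352,300:345].max(2); m=(g<45).astype(np.uint8)
n,l,st,ce=cv2.connectedComponentsWithStats(m); print(st[1:],ce[1:]+[300,285])
print("grip top", W(321,322,.24),"L/R",W(310,340,.251),W(332,340,.251))
print("union",W(322,243,.112)); print("rim", [W(*p,.115) for p in((273,297),(370,292),(367,211),(275,215))])
print("drain prongs outline",[W(*p,.2) for p in((588,262),(622,258),(592,358),(636,360))])
z=im[240:370,560:640]; a=np.hstack([cv2.resize(im[270:370,260:380],None,fx=4,fy=4,interpolation=2),cv2.resize(z[:100],None,fx=4,fy=4,interpolation=2)])
cv2.imwrite("pics/w1c.png",a)
E
```

```text
[[ 10  12  22  52 945]] [[320.8021164  322.34074074]]
grip top [ 0.5021 -0.3041  0.24  ] L/R [ 0.5101 -0.3128  0.251 ] [ 0.5101 -0.2954  0.251 ]
union [ 0.4952 -0.3029  0.112 ]
rim [array([ 0.5698, -0.3646,  0.115 ]), array([ 0.5618, -0.242 ,  0.115 ]), array([ 0.4527, -0.2513,  0.115 ]), array([ 0.458 , -0.3574,  0.115 ])]
drain prongs outline [array([ 0.4688, -0.0618,  0.2   ]), array([ 0.4646, -0.0321,  0.2   ]), array([ 0.5795, -0.0274,  0.2   ]), array([0.5819, 0.0183, 0.2   ])]
```

View pics/w1c.png

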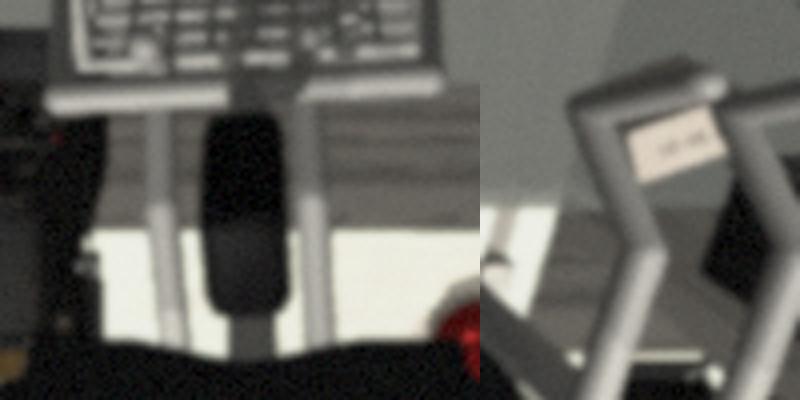

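```bash
python3 - <<'E'
from h import *
import pickle; c=pickle.load(open("w1.pkl","rb"))
W=lambda u,v,z:onz("wrist",u,v,z,c).round(4)
e1,e2=W(272,295,.19),W(370,291.3,.19); print("bar",e1,e2,(e1+e2)/2,np.linalg.norm(e1-e2),"yaw",np.degrees(np.arctan2(*(e1-e2)[[0,1]])))
print("drain notch",W(589.5,267.5,.18),W(626,268,.18),"tip",W(616,262,.204),"shoulder",W(601,304,.204),W(639,304,.204))
E
```

```text
bar [ 0.5125 -0.3521  0.19  ] [ 0.5078 -0.2562  0.19  ] [ 0.51015 -0.30415  0.19   ] 0.09601510297864606 yaw 177.19421408300533
drain notch [ 0.4865 -0.0391  0.18  ] [ 0.4869 -0.0029  0.18  ] tip [ 0.4664 -0.0406  0.204 ] shoulder [ 0.511  -0.0413  0.204 ] [ 0.5109 -0.0056  0.204 ]
```

>>> apply_moves(
  steps=[
    [0,[0,0,0],[0,-2.6,0]],
    [0,[0,0,-0.035],[0,0,0]],
    [0,[0,0,-0.035],[0,0,0]],
    [0,[0,0,-0.033],[0,0,0]],
    [0,[0,0,0],[0,0,0]],
    [0,[0,0,0],[0,0,0]],
  ],
)

```text
t: 2.45
ee_pos: [0.5074, -0.3019, 0.3787]
orientation: [0.489, -0.488, -0.511, 0.511]
ft_force: [0.3, -0.2, 0.6]
width: 1.0
```

```bash
python3 - <<'E'
from h import *
goal([.5095,-.304,.29],np.radians(92.8))
c=imaging.camera_info("wrist"); im=imaging.read_camera("wrist"); cv2.imwrite("pics/w2.png",im)
import pickle; pickle.dump(c,open("w2.pkl","wb"))
cv2.imwrite("pics/s2.png",imaging.read_camera("side"))
E
```

```text
t 2.45 pos [ 0.5074 -0.3019  0.3787] shift mm (tool) [-2.1 88.7 -2.1] turn [-0.04 -0.21 -0.  ] F [ 0.3 -0.2  0.6] w 1.0 j [-0.2   0.04  0.22  0.   -1.75 -1.33]
```

View pics/w2.png

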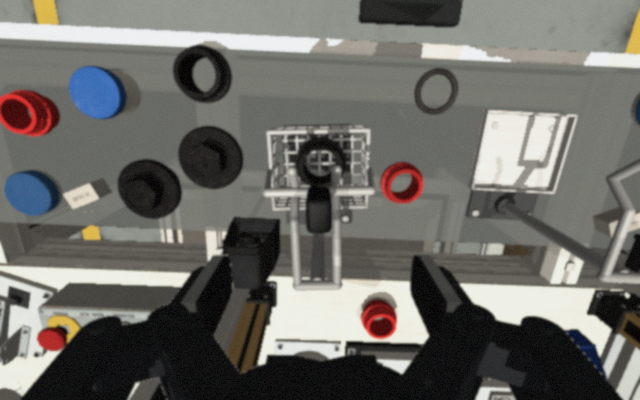

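```bash
python3 - <<'E'
from h import *
import pickle; c=pickle.load(open("w2.pkl","rb"))
W=lambda u,v,z:onz("wrist",u,v,z,c).round(4)
im=cv2.imread("pics/w2.png"); m=(im[185:240,302:336].max(2)<45).astype(np.uint8)
n,l,st,ce=cv2.connectedComponentsWithStats(m); print(st[1:],ce[1:]+[302,185])
e1,e2=W(266,193,.19),W(374,192,.19); print("bar",e1,e2,(e1+e2)/2,"yaw",np.degrees(np.arctan2(*(e1-e2)[[0,1]])))
print("grip top",W(318,220,.251), W(318,209,.233))
E
```

```text
[[  4   0  25  48 738]
 [ 10  39   1   1   1]
 [ 14  38   1   1   1]] [[319.39295393 206.61788618]
 [312.         224.        ]
 [316.         223.        ]]
bar [ 0.5109 -0.3503  0.19  ] [ 0.5056 -0.2558  0.19  ] [ 0.50825 -0.30305  0.19   ] yaw 176.78994881890407
grip top [ 0.5089 -0.3042  0.251 ] [ 0.5076 -0.3044  0.233 ]
```

>>> apply_moves(
  steps=[
    [0,[-0.002,0,-0.001],[0,-0.3,0]],
    [0,[0,0.03,0],[0,0,0]],
    [0,[0,0.03,0],[0,0,0]],
    [0,[0,0.02,0],[0,0,0]],
    [0,[0,0.008,0],[0,0,0]],
    [0,[0,0,0],[0,0,0]],
  ],
)

```text
t: 3.3
ee_pos: [0.5088, -0.3033, 0.2912]
orientation: [0.487, -0.487, -0.513, 0.513]
ft_force: [0.8, 0.1, 0.2]
width: 0.997
```

>>> apply_moves(
  steps=[
    [255,[0,0,0],[0,0,0]],
    [255,[0,0,0],[0,0,0]],
    [255,[0,0,0],[0,0,0]],
    [255,[0,0,0],[0,0,0]],
    [255,[0,0,0],[0,0,0]],
    [255,[0,0,0],[0,0,0]],
    [255,[0,0,0],[0,0,0]],
    [255,[0,0,0],[0,0,0]],
  ],
)

```text
t: 4.3
ee_pos: [0.5091, -0.3032, 0.2913]
orientation: [-0.487, 0.487, 0.513, -0.513]
ft_force: [-1.0, 0.8, 4.5]
width: 0.207
```

```bash
python3 - <<'E'
from h import *
goal([.5085,-.304,.29],np.radians(93))
E
```

```text
t 4.3 pos [ 0.5091 -0.3032  0.2913] shift mm (tool) [-0.8  1.3  0.6] turn [ 0.03 -0.05 -0.02] F [-1.   0.8  4.5] w 0.207 j [-0.2   0.02  0.04  0.   -1.59 -1.32]
```

>>> apply_moves(
  steps=[
    [255,[0,-0.004,0],[0,0,0]],
    [255,[0,-0.008,0],[0,0,0]],
    [255,[0,-0.01,0],[0,0,0]],
    [255,[0,-0.01,0],[0,0,0]],
    [255,[0,-0.006,0],[0,0,0]],
    [255,[0,0,0],[0,0,0]],
    [255,[0,0,0],[0,0,0]],
  ],
)

```text
t: 5.18
ee_pos: [0.509, -0.3031, 0.3284]
orientation: [0.487, -0.487, -0.513, 0.513]
ft_force: [0.4, 0.1, -4.3]
width: 0.2
```

```bash
python3 - <<'E'
from h import *
goal([.5085,-.304,.33],np.radians(93))
im=imaging.read_camera("side")[120:280,240:360]; w=imaging.read_camera("wrist")
cv2.imwrite("pics/l.png",np.hstack([cv2.resize(im,(300,400)),cv2.resize(w[0:400,150:500],(350,400))]))
E
```

```text
t 5.17 pos [ 0.509  -0.3031  0.3284] shift mm (tool) [-0.9 -1.6  0.5] turn [-0.03 -0.05  0.03] F [ 0.4  0.1 -4.3] w 0.2 j [-0.2   0.02  0.11 -0.   -1.66 -1.32]
```

View pics/l.png

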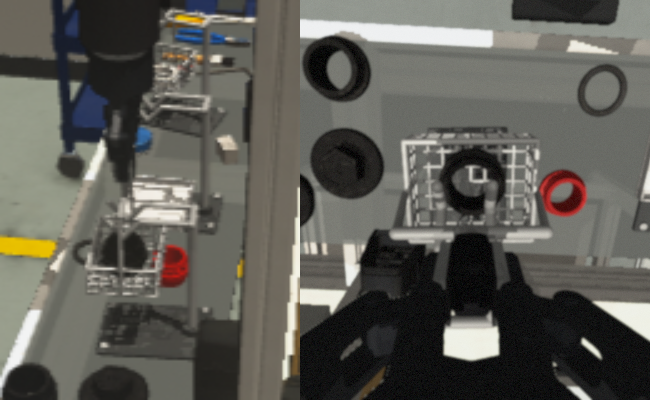

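>>> apply_moves(
  steps=[
    [255,[0,0,0.005],[0,0,0]],
    [255,[0,0,0.012],[0,0,0]],
    [255,[0,0,0.018],[0,0,0]],
    [255,[0,0,0.02],[0,0,0]],
    [255,[0,0,0.02],[0,0,0]],
    [255,[0,0,0.018],[0,0,0]],
    [255,[0,0,0.012],[0,0,0]],
    [255,[0,0,0.005],[0,0,0]],
  ],
)

```text
t: 6.28
ee_pos: [0.3984, -0.3089, 0.3293]
orientation: [-0.487, 0.487, 0.513, -0.512]
ft_force: [0.5, -0.5, -3.2]
width: 0.204
```

>>> apply_moves(
  steps=[
    [255,[0.005,0,0],[0,0.5,0]],
    [255,[0.012,0,0],[0,0.5,0]],
    [255,[0.02,0,0],[0,0.5,0]],
    [255,[0.025,0,0],[0,0.5,0]],
    [255,[0.028,0,0],[0,0.5,0]],
    [255,[0.028,0,0],[0,0.5,0]],
    [255,[0.028,0,0],[0,0,0]],
    [255,[0.028,0,0],[0,0,0]],
  ],
)

```text
t: 7.28
ee_pos: [0.3964, -0.1332, 0.3288]
orientation: [0.5, -0.5, -0.5, 0.5]
ft_force: [0.5, 0.4, -4.3]
width: 0.199
```

>>> apply_moves(
  steps=[
    [255,[0.028,0,0],[0,0,0]],
    [255,[0.025,0,0],[0,0,0]],
    [255,[0.02,0,0],[0,0,0]],
    [255,[0.014,0,0],[0,0,0]],
    [255,[0.008,0,0],[0,0,0]],
    [255,[0,0,0],[0,0,0]],
    [255,[0,0,0],[0,0,0]],
  ],
)

```text
t: 8.15
ee_pos: [0.3965, -0.0402, 0.3289]
orientation: [-0.5, 0.5, 0.5, -0.5]
ft_force: [0.6, 0.3, -3.2]
width: 0.201
```

```bash
python3 - <<'E'
from h import *
goal([.488,-.022,.33],np.radians(90))
c=imaging.camera_info("wrist"); w=imaging.read_camera("wrist"); cv2.imwrite("pics/w3.png",w)
import pickle; pickle.dump(c,open("w3.pkl","wb"))
cv2.imwrite("pics/t3.png",imaging.read_camera("top")); 
cv2.imwrite("pics/w3c.png",cv2.resize(w[60:400,170:490],None,fx=1.7,fy=1.7,interpolation=2))
E
```

```text
t 8.15 pos [ 0.3965 -0.0402  0.3289] shift mm (tool) [ 18.4  -1.1 -91.4] turn [-0.01 -0.09 -0.01] F [ 0.6  0.3 -3.2] w 0.201 j [ 0.41 -0.51 -0.33  0.   -1.75 -1.99]
```

View pics/w3c.png

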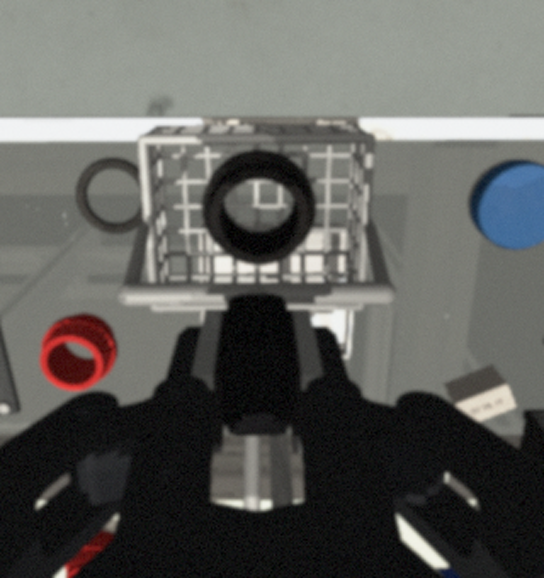

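>>> apply_moves(
  steps=[
    [255,[0.006,0,0],[0,0,0]],
    [255,[0.0085,0,0],[0,0,0]],
    [255,[0.004,0,0],[0,0,0]],
    [255,[0,0,0],[0,0,0]],
    [255,[0,0,-0.005],[0,0,0]],
    [255,[0,0,-0.01],[0,0,0]],
    [255,[0,0,-0.015],[0,0,0]],
    [255,[0,0,-0.008],[0,0,0]],
  ],
)

```text
t: 9.25
ee_pos: [0.4354, -0.0215, 0.3284]
orientation: [0.501, -0.5, -0.499, 0.5]
ft_force: [-0.4, 0.2, -3.3]
width: 0.199
```

>>> apply_moves(
  steps=[
    [255,[0,0,-0.008],[0,0,0]],
    [255,[0,0,-0.012],[0,0,0]],
    [255,[0,0,-0.012],[0,0,0]],
    [255,[0,0,-0.01],[0,0,0]],
    [255,[0,0,-0.008],[0,0,0]],
    [255,[0,0,-0.005],[0,0,0]],
    [255,[0,0,0],[0,0,0]],
    [255,[0,0,0],[0,0,0]],
  ],
)

```text
t: 10.25
ee_pos: [0.4894, -0.0214, 0.329]
orientation: [0.5, -0.5, -0.5, 0.5]
ft_force: [1.2, 0.1, -4.0]
width: 0.203
```

```bash
python3 - <<'E'
from h import *
goal([.4893,-.0215,.2913],np.radians(90))
im=imaging.read_camera("side")[100:240,260:350]; t=imaging.read_camera("top")[190:270,240:340];w=imaging.read_camera("wrist")[80:400,180:470]
f=lambda a:cv2.resize(a,(int(a.shape[1]*480/a.shape[0]),480),interpolation=2)
cv2.imwrite("pics/d.png",np.hstack([f(im),f(w)]))
E
```

```text
t 10.25 pos [ 0.4894 -0.0214  0.329 ] shift mm (tool) [-0.1 37.7  0.1] turn [ 0.01 -0.05  0.01] F [ 1.2  0.1 -4. ] w 0.203 j [ 0.37 -0.25 -0.14 -0.   -1.68 -1.94]
```

View pics/d.png

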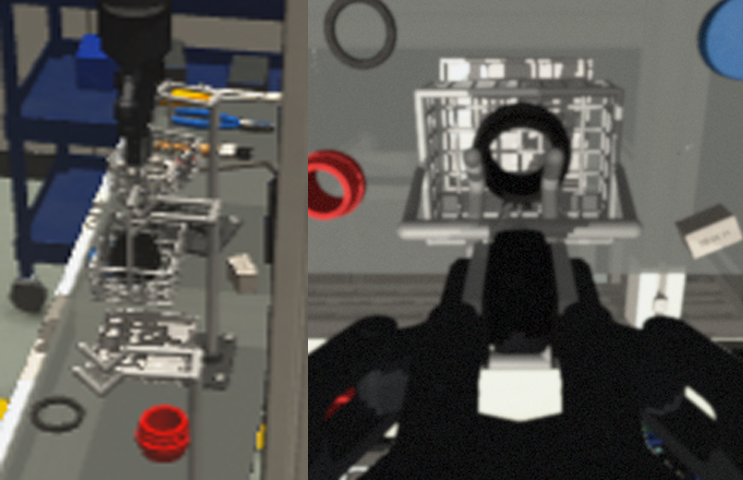

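>>> apply_moves(
  steps=[
    [255,[-0.003,0,0.001],[0,0,0]],
    [255,[0,0.006,0],[0,0,0]],
    [255,[0,0.008,0],[0,0,0]],
    [255,[0,0.008,0],[0,0,0]],
    [255,[0,0.007,0],[0,0,0]],
    [255,[0,0.004,0],[0,0,0]],
    [255,[0,0.001,0],[0,0,0]],
    [255,[0,0,0],[0,0,0]],
  ],
)

```text
t: 11.4
ee_pos: [0.4886, -0.0244, 0.2951]
orientation: [-0.5, 0.5, 0.5, -0.5]
ft_force: [-1.0, 0.5, -4.2]
width: 0.205
```

>>> apply_moves(
  steps=[
    [255,[0,0.0015,0],[0,0,0]],
    [255,[0,0.001,0],[0,0,0]],
    [255,[0,0,0],[0,0,0]],
    [255,[0,0,0],[0,0,0]],
  ],
)

```text
t: 11.9
ee_pos: [0.4885, -0.0245, 0.2924]
orientation: [0.5, -0.5, -0.5, 0.5]
ft_force: [-0.2, 0.0, -2.7]
width: 0.202
```

>>> apply_moves(
  steps=[
    [255,[0,0.001,0],[0,0,0]],
    [255,[0,0,0],[0,0,0]],
    [255,[0,0,0],[0,0,0]],
  ],
)

```text
t: 12.28
ee_pos: [0.4887, -0.0245, 0.2916]
orientation: [-0.5, 0.5, 0.5, -0.5]
ft_force: [0.8, -0.1, -3.6]
width: 0.2
```

```bash
python3 - <<'E'
from h import *
goal([.4893,-.0245,.2913],np.radians(90))
im=imaging.read_camera("side")[100:240,260:350]; w=imaging.read_camera("wrist")[80:400,180:470]
f=lambda a:cv2.resize(a,(int(a.shape[1]*480/a.shape[0]),480),interpolation=2)
cv2.imwrite("pics/e.png",np.hstack([f(im),f(w)]))
E
```

```text
t 12.28 pos [ 0.4887 -0.0245  0.2916] shift mm (tool) [-0.   0.3 -0.6] turn [ 0.03 -0.06  0.  ] F [ 0.8 -0.1 -3.6] w 0.2 j [ 0.36 -0.26 -0.21  0.   -1.62 -1.94]
```

View pics/e.png

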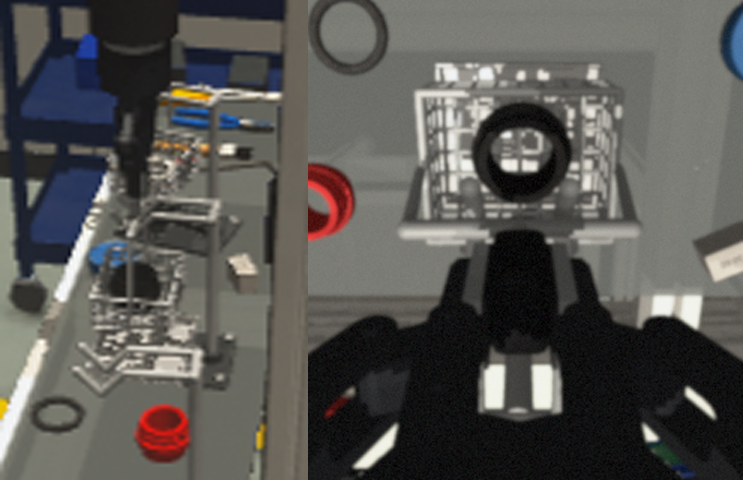

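>>> apply_moves(
  steps=[
    [255,[0,0.001,0],[0,0,0]],
    [255,[0,0,0],[0,0,0]],
    [255,[0,0,0],[0,0,0]],
  ],
)

```text
t: 12.75
ee_pos: [0.4887, -0.0245, 0.2913]
orientation: [-0.5, 0.501, 0.5, -0.499]
ft_force: [-0.1, 1.1, 4.4]
width: 0.203
```

>>> apply_moves(
  steps=[
    [255,[0,0.001,0],[0,0,0]],
    [255,[0,0,0],[0,0,0]],
    [255,[0,0,0],[0,0,0]],
  ],
)

```text
t: 13.12
ee_pos: [0.4887, -0.0246, 0.2912]
orientation: [-0.5, 0.501, 0.5, -0.499]
ft_force: [-2.1, 1.5, 7.5]
width: 0.2
```

>>> apply_moves(
  steps=[
    [255,[0,-0.001,0],[0,0,0]],
    [190,[0,0,0],[0,0,0]],
    [170,[0,0,0],[0,0,0]],
    [140,[0,0,0],[0,0,0]],
    [100,[0,0,0],[0,0,0]],
    [60,[0,0,0],[0,0,0]],
    [60,[0,0,0],[0,0,0]],
    [60,[0,0,0],[0,0,0]],
  ],
)

```text
t: 14.12
ee_pos: [0.4885, -0.0244, 0.2904]
orientation: [0.5, -0.5, -0.5, 0.5]
ft_force: [-0.3, -0.1, 0.5]
width: 0.763
```

>>> apply_moves(
  steps=[
    [60,[0,-0.005,0],[0,0,0]],
    [60,[0,-0.015,0],[0,0,0]],
    [60,[0,-0.025,0],[0,0,0]],
    [60,[0,-0.03,0],[0,0,0]],
    [60,[0,-0.025,0.02],[0,0,0]],
    [60,[0,0,0.03],[0,0,0]],
    [60,[0,0,0.03],[0,0,0]],
    [60,[0,0,0],[0,0,0]],
  ],
)

```text
t: 15.12
ee_pos: [0.4074, -0.0247, 0.3929]
orientation: [-0.499, 0.501, 0.501, -0.498]
ft_force: [-0.3, -0.1, -0.5]
width: 0.763
```

```bash
python3 - <<'E'
from h import *
import pickle
goal([.4893,-.0245,.2913],np.radians(90))
c=imaging.camera_info("wrist"); pickle.dump(c,open("w5.pkl","wb"))
w0=imaging.read_camera("wrist"); cv2.imwrite("pics/w5.png",w0)
s=imaging.read_camera("side"); cv2.imwrite("pics/s5.png",s)
f=lambda a:cv2.resize(a,(int(a.shape[1]*480/a.shape[0]),480),interpolation=2)
cv2.imwrite("pics/f.png",np.hstack([f(s[100:240,260:350]),f(w0[100:400,180:470])]))
E
```

```text
t 15.12 pos [ 0.4074 -0.0247  0.3929] shift mm (tool) [ 1.00e-01  1.02e+02 -8.14e+01] turn [ 0.26 -0.02  0.09] F [-0.3 -0.1 -0.5] w 0.763 j [ 0.44 -0.45 -0.17  0.   -1.85 -2.01]
```

View pics/f.png

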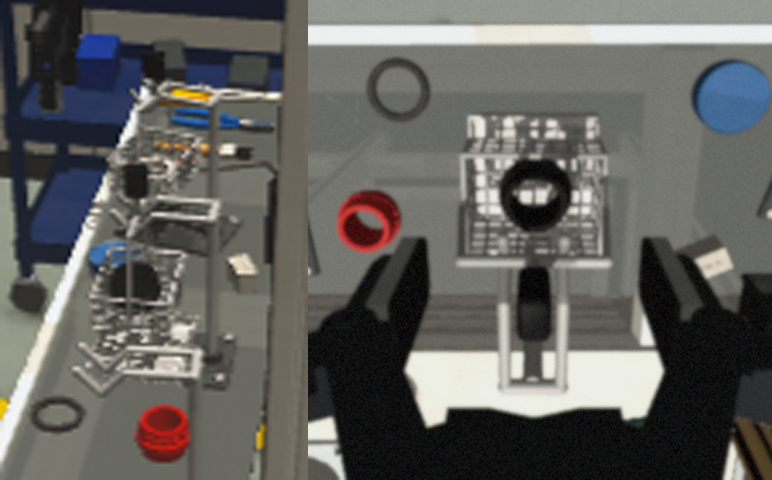

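```bash
python3 - <<'E'
from h import *
import pickle; c=pickle.load(open("w5.pkl","rb"))
W=lambda x,y,z:onz("wrist",180+(x-308)/1.6,100+y/1.6,z,c).round(4)
print("bar",W(458,263,.19),W(611,263,.19))
a,b=cv2.imread("pics/side0.png"),cv2.imread("pics/s5.png")
print("B region diff",cv2.absdiff(a,b)[120:152,292:335].mean())
from station import finish_job; print(finish_job())
E
```

```text
bar [ 0.4893 -0.072   0.19  ] [0.4894 0.0238 0.19  ]
B region diff 3.1497093023255816
the job is handed in; nothing more can be done
None
```

The basket with the black union now hangs on the free hook above the drip tray, and the job is handed in after about 15 s of robot time. I gripped it by its block, lifted it about 37 mm off its stand, and backed it out. I then carried it level across to the drain stand without setting it down and lowered it into the notches.

What the last checks showed:
- **Seating:** The gripper sat 0.2913 m up when the basket touched down, the same height as when it hung on its first stand. The upward force on the tool rose only at that point, to about 7.5 N.
- **Position:** In the last wrist picture the bar is level and at right angles to the prongs. It measures x = 0.489 m, y = -0.024 m, and my earlier estimates of the notch were x = 0.487–0.491 m.
- **Sideways estimate:** My estimates of the hook's y position differed by about 3 mm (-0.022 m from the first wrist picture, -0.025 m from the top camera). I went with about -0.0245 m after seeing both prong tips from above, and they were then symmetric about the bar.
- **Contents and surroundings:** The union is in the basket, and the other basket is still hanging on its stand. Comparing the side pictures from before and after showed almost no change around it.
- **Robot:** The gripper is open and clear of everything, with no force on it beyond sensor noise.

No check failed.

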